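# Draw a flat-pack joint home with its cam lock

## Task

Take the blue screwdriver from its wooden block, seat its blade fully in the slot of the steel cam disc and gently turn the disc clockwise until it has drawn the plywood edge panel fully home against the base board and the joint just turns firm, without overtightening it. The screwdriver alone turns the disc and the disc alone moves the panel: do not push the panel or the disc with the gripper. Then stand the screwdriver back in its block and let go, leaving everything else on the bench where it was.

Things in the scene. Friction and masses are not known exactly. Their poses are not given: they have to be found in the camera images.
- driver: flat-blade screwdriver, 150 mm long, about 140 g, standing blade down in the block, tip 10 mm above the bench. Origin at the middle of the blade's tip edge; z up along the shaft; x along the blade's width. Blade 16 mm wide (x), 3 mm thick (y), 13 mm high; shaft 9 mm diameter; black guard disc 34 mm diameter, 70 to 75 mm above the tip, rests on the block's top
- driver_grip (a point): point on the screwdriver's axis, 120 mm above the blade's tip, a good height to grip the blue hexagonal handle: 30 mm across its flats, from 75 to 148 mm above the tip; the flats face 0, 60, 120, 180, 240 and 300 degrees from the driver's x, about z
- stand: dark wooden block, 75 x 75 mm, 80 mm tall, fixed to the bench, with one upright through hole of 22 mm diameter at its middle for the screwdriver (about 2.5 mm of play round the blade). Origin at the centre of its underside, z up
- base: white-faced base board, 180 (x) x 200 (y) x 30 mm (z), fixed to the bench by two small black clamps with red knobs (24 mm above the board) at its -y edge. Origin at the centre of its underside, z up; the edge panel closes on its +y edge (y = 100 mm), and the bolt runs along y at 15 mm height
- cam: round steel cam disc, 37 mm diameter, flush in the base board's top, 50 mm in from the panel's edge. Origin on its axis at its top face (30 mm above the bench), z up; x along the driver slot, 19 mm long, 5 mm wide, 6 mm deep, centred (a red dot marks the +x end). Tightens clockwise from above, stays where left, turns against about 0.1 N m of drag
- cam_slot (a point): floor of the slot, on the disc's axis, 6 mm below its face. Turning: the disc draws the panel in about 4.5 mm per rad and the panel is home after 0.8 to 1.6 rad, differing each time as the bolt is screwed in more or less. From there the torque climbs steadily: firm, the place to stop, at 0.17 to 0.23 N m; overtight above about 0.27 N m. Turn at 1 rad/s or slower
- panel: plywood edge panel, 180 (x) x 18 (y) x 70 mm (z), standing on edge beside the base board, sliding along the board's y on dowels, at first 2 to 3.5 mm off the board. Origin at the centre of the lower edge of the face that meets the board; in the base board's frame that is y = 100 mm when fully home, more when open
- dumbbell: grey vinyl dumbbell, 185 mm long, 68 mm hexagonal heads, 2 kg, a bystander. Origin under its middle
- pushup: aluminium push-up handle, 176 mm wide, 115 mm high, a bystander. Origin under its middle
- collar_a: yellow spring collar with two black grips, ring 60 mm across, 18 mm high, a bystander. Origin under the ring's centre
- collar_b: second yellow spring collar like the first, a bystander. Origin under the ring's centre
- exerciser: orange finger exerciser, 75 x 30 x 36 mm, a bystander. Origin at the centre of its underside
Things that resemble listed ones, but are neither listed nor needed, are in the scene too. What is shaped like the driver but green or red is not meant.

How it is judged:
By the outcome, as a careful person would: the job done as asked, in the order asked, and still so for the second after the job is handed in, with the robot touching nothing.
It also fails if it takes over 72 s, if anything falls off the work surface, if the arm or the gripper's body presses on something with over 40 N, if the wrist force passes 120 N, or if a joint passes its speed limit or range.

## Robot

A 6-joint arm with a two-finger parallel gripper is mounted at the origin on the work surface. World frame = base frame: x ahead of the robot, y to its left, z up, the work surface at z = 0. Lengths are in m, angles in degrees, forces in N, time in s.
With the tool pointing down it reaches from about 0.35 to 0.875 m from the base axis. Payload 4.2 kg.
Tool frame: the origin (TCP) lies midway between the tips of the shut fingers; the grasp point (between the pads) lies 19 mm behind it (r.pinch_z is the distance from the TCP to the grasp point, in m); z points along the fingers, y is the line along which they close (so a half turn about z gives the same grasp; the last joint's range is limited). The gripper opens to 87 mm and grips with 3 to 60 N. Pads are 19 mm wide; open, the fingers measure 117 mm over their backs; the gripper's body (75 mm by 190 mm) begins 51 mm behind the grasp point.
Start: joints at [78.816, 22.042, 0.453, 0, -68.411, -14.817], TCP at [0.274, 0.562, 0.223] pointing down, gripper open.
Joint ranges: [-179.83, 179.83], [-69.29, 118.12], [-61.27, 80.66], [-181.25, 117.63], [-171.15, -9.14], [-177.46, 177.46]. Speed limits (degrees/s): [159.86, 159.86, 180, 180, 180, 180].

## Interface

Orientations are given as a 3x3 rotation matrix whose columns are the frame's x, y, z axes.
In Python, from station import r, imaging, models gives the robot as it stands. The module is installed in compiled form; this text tells all that it offers.
- The arm moves only by the tool apply_moves, never from a script. Its argument "moves" is a list of rows, each a list of 2 entries, a list of its own where there are three numbers: the shift along the tool's x, y, z in m, then the turn about the tool's z in degrees. A call has 1 to 5 rows; each row shifts and turns the commanded pose from where the row before left it, along the tool's axes as they then stand; what a row does not reach is not made up. A row lasts 1/12 s, in which the tool goes at most 41.7 mm and 7.16 degrees, less where a joint would pass 70% of its speed; a pose out of reach is approached as far as the arm can. A call is refused whole if a number of a shift passes 0.0417 or a number of a turn 7.16, either way. A call with a gripper value outside its range is refused whole. "hand" is the finger opening in m, from 0 to 0.087, set as the call begins (left out, the last holds). The fingers move at their own pace and stop on an object; the grip force is fixed at half the most. Time passes only in rows, so rows that do not move let the fingers close. It gives the time, the measured TCP pose, the force, the opening and the grip force at its end, in the units of the state.
- r.sense(): the state, without advancing time (a new reading comes with each control period).
- imaging.capture(name): name is "scene" or "side" or "wrist"; returns a dict with "frame" (480x640x3 uint8, blue, green, red), "intrinsics" (3x3 intrinsics, pixels), "eye" and "orientation" of the camera in the world. Camera axes: x right, y down, z forward; pixel columns grow to the right and rows downward; lengths in m; the calibration is good to about 2 mm. A picture is of the moment at which its call begins. There is no depth.
- r.finish_job(): hands the job in; it is judged then, once.
Trained networks look in a picture, given as the dict that the camera call returned (one of the last four; its "shot" number tells which), for a name from the list of things; names that differ only in an ending like _2 or _b are one class to them, and where a whole thing is asked for, a point or a joint stands for the part that bears it (a point fixed in the world has none). Each returns a list of dicts, best first, with "confidence" (0 to 1); they miss things now and then, are a little off and sometimes report something else, mostly with a low value. They report only what shows in the picture. A call takes as long as a camera call. They do not tell look-alikes from the thing itself.
- models.cut_out(picture, target): "region" (480x640 bool, what is visible of it) and "extent" ([left, top, width, height] as shares, 0 to 1, of the picture: columns of its width, rows of its height, round what is visible of it).
- models.place_of(picture, target): "at" ([column, row] as shares, 0 to 1, of the picture: columns of its width, rows of its height: a listed point, or the origin of a listed thing).
The state is a dict: "time_s": time; "joints": joint angles; "joint_velocities": joint speeds; "effort": joint torques, N m; "tcp_pos": TCP position; "ee_rot": TCP orientation; "wrist_force": force on the tool from outside, world axes, zero at the start; "moment": the same for the moment, N m; "gripper_width": opening from 0.0 (shut) to 1.0 (fully open); "gripper_force": force on a finger pad.
Only numpy, scipy, OpenCV 4.12 (cv2) and the standard library are available. Lean on these libraries where they do the work, as an engineer would, in place of code of your own. Each camera call takes 0.05 s, during which the arm holds its last target. There are 200 camera calls.

## Working session

There is one attempt and no reset: what is moved stays moved. The work goes in short steps, Python scripts to look and compute and a tool call to move; the robot and the scene stay as the last step left them, time stands still between calls to the robot, and variables do not carry over. Pictures are saved under pics/ and viewed, at most 10 in all, crops included, and the job is handed in when it is done.

Besides the shell and the picture viewer there is one more tool, called after "Emit:" by a JSON object that holds its "name" and its "arguments". apply_moves: Moves the arm, as the interface text tells. Its arguments: {"type":"object","properties":{"moves":{"type":"array"},"hand":{"type":"number"}},"required":["moves"]}

```bash
mkdir -p pics; cat > h.py <<'E'
import numpy as np, cv2
from station import r, imaging, models
def ray(c,px):
    K=np.array(c["intrinsics"]);R=np.array(c["orientation"])
    d=R@np.linalg.solve(K,[px[0],px[1],1.]);return np.array(c["eye"]),d/np.linalg.norm(d)
def atz(c,px,z):
    e,d=ray(c,px);return e+d*(z-e[2])/d[2]
def proj(c,p):
    q=np.array(c["orientation"]).T@(np.array(p)-np.array(c["eye"]));q=np.array(c["intrinsics"])@q;return q[:2]/q[2]
def tri(obs):
    A=0;b=0
    for c,px in obs:
        e,d=ray(c,px);P=np.eye(3)-np.outer(d,d);A=A+P;b=b+P@e
    return np.linalg.solve(A,b)
def find(c,t,n=3):
    return [(np.array(o["at"])*[640,480],o["confidence"]) for o in models.place_of(c,t)[:n]]
E
python3 - <<'E'
from h import *
np.set_printoptions(precision=4,suppress=True)
s=r.sense();print(s["time_s"],s["tcp_pos"],s["ee_rot"],s["wrist_force"])
P=[]
for n in["scene","side","wrist"]:
    c=imaging.capture(n);cv2.imwrite(f"pics/{n}0.png",c["frame"]);print(n,c["eye"],np.array(c["orientation"]).round(3).tolist(),c["intrinsics"][0][0])
    for t in["driver","driver_grip","stand","base","cam","cam_slot","panel"]:
        print(t,[(p.round(1),round(k,2)) for p,k in find(c,t)])
print(r.sense()["time_s"])
E
```

```text
0.0 [0.2737 0.5612 0.2215] [[ 0.8987 -0.4386 -0.0009]
 [-0.4386 -0.8987 -0.002 ]
 [ 0.0001  0.0021 -1.    ]] [0.0126 0.4256 0.224 ]
scene [ 1.1069 -0.0751  1.0114] [[0.016, 0.861, -0.509], [1.0, -0.009, 0.017], [0.01, -0.509, -0.861]] 468.0263817660094
driver [(array([439. , 227.2]), 0.8), (array([476.4, 220.5]), 0.79), (array([460.5, 264.7]), 0.69)]
driver_grip [(array([443.2, 235.7]), 0.9), (array([475. , 236.2]), 0.84), (array([450.1, 197.5]), 0.79)]
stand [(array([440.4, 226.3]), 0.83), (array([441.7, 226.7]), 0.64), (array([241. , 189.4]), 0.47)]
base [(array([322.8, 246.2]), 0.62)]
cam [(array([338.6, 233. ]), 0.49)]
cam_slot [(array([338. , 234.5]), 0.71)]
panel [(array([355.4, 234.2]), 0.64)]
side [-0.1649 -0.7057  0.8923] [[0.67, -0.467, 0.577], [-0.742, -0.412, 0.528], [-0.009, -0.782, -0.623]] 537.7866347896675
driver [(array([263.6, 232. ]), 0.85), (array([236.4, 228.4]), 0.71), (array([195. , 234.1]), 0.64)]
driver_grip [(array([259.5, 202. ]), 0.94), (array([191.3, 195.2]), 0.84), (array([240.3, 191.2]), 0.65)]
stand [(array([225. , 249.1]), 0.66), (array([284.6, 281.4]), 0.16)]
base [(array([324.7, 292. ]), 0.85)]
cam [(array([303.7, 276.5]), 0.54)]
cam_slot [(array([302.1, 278.5]), 0.46)]
panel [(array([283.1, 280.3]), 0.63), (array([453.9, 367.7]), 0.53)]
wrist [0.3487 0.5256 0.3832] [[-0.438, -0.857, -0.27], [-0.899, 0.418, 0.132], [-0.0, 0.301, -0.954]] 372.72205277885865
driver []
driver_grip []
stand []
base []
cam []
cam_slot []
panel []
1.2
```

View pics/scene0.png

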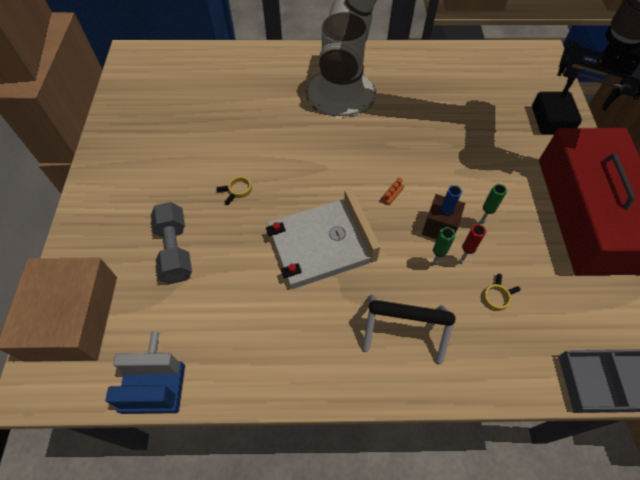

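View pics/side0.png

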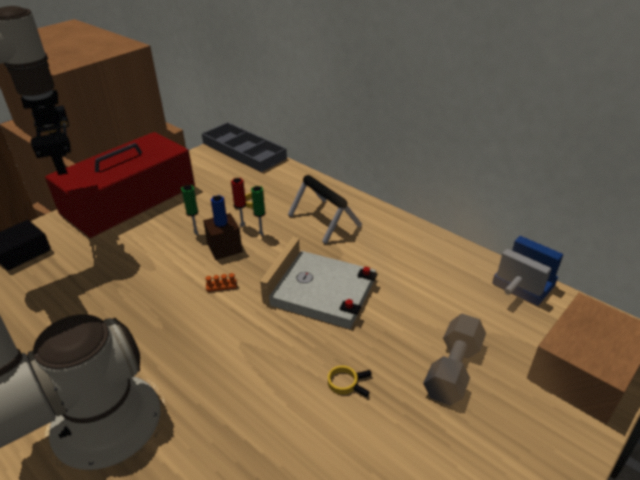

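The pictures show four driver-like things. In the scene view they are blue (452,198) in the dark block, green (444,242), green (495,198) and red (475,238). Only the blue one matches the description: it is blue and stands in the wooden block. In the side view it is at (219,210). I'll measure it now and confirm it in an enlarged crop.

```bash
python3 - <<'E'
from h import *
np.set_printoptions(precision=4,suppress=True)
a=imaging.capture("scene");b=imaging.capture("side")
win={"scene":(slice(170,290),slice(380,530)),"side":(slice(170,260),slice(170,290))}
def blobs(c,w):
    h=cv2.cvtColor(c["frame"],cv2.COLOR_BGR2HSV);o={}
    for n,(lo,hi) in {"blue":(100,130),"green":(50,90),"red":(170,180)}.items():
        m=((h[...,0]>=lo)&(h[...,0]<=hi)&(h[...,1]>110)&(h[...,2]>30));k=np.zeros_like(m);k[w]=m[w]
        nn,l,st,ce=cv2.connectedComponentsWithStats(k.astype(np.uint8))
        o[n]=[(ce[i].round(1),st[i]) for i in range(1,nn) if st[i][4]>40]
    return o
print(blobs(a,win["scene"]));print(blobs(b,win["side"]))
for c in(a,b):
  for t in["driver_grip","cam","cam_slot","base","panel","stand"]:print(t,[(p.round(1),round(k,2)) for p,k in find(c,t,5)])
  for o in models.cut_out(c,"cam")[:1]:
    y,x=np.nonzero(o["region"]);print("cam cut",x.mean(),y.mean(),len(x))
A=cv2.resize(a["frame"][170:290,240:530],None,fx=2.7,fy=2.7,interpolation=cv2.INTER_CUBIC)
B=cv2.resize(b["frame"][170:280,170:400],(783,270),interpolation=cv2.INTER_CUBIC)
cv2.imwrite("pics/crop1.png",np.vstack([A,cv2.copyMakeBorder(B,0,0,0,max(0,A.shape[1]-783),0)[:,:A.shape[1]]]))
E
```

```text
{'blue': [(array([450.3, 200.5]), array([441, 186,  20,  28, 268], dtype=int32))], 'green': [(array([483.4, 183.9]), array([477, 170,  14,  29, 328], dtype=int32)), (array([440.4, 227.3]), array([432, 210,  19,  34, 452], dtype=int32))], 'red': []}
{'blue': [(array([219.2, 211.6]), array([212, 197,  15,  29, 310], dtype=int32))], 'green': [(array([240.2, 217.2]), array([229, 205,  23,  23, 249], dtype=int32)), (array([175. , 230.5]), array([170, 228,  11,   6,  60], dtype=int32))], 'red': []}
driver_grip [(array([518.4, 267.7]), 0.96), (array([482.9, 179.7]), 0.69), (array([440.9, 221.8]), 0.62), (array([449.6, 198.2]), 0.58)]
cam [(array([336.5, 231.7]), 0.6)]
cam_slot [(array([333.3, 236.3]), 0.5)]
base [(array([321.1, 243.9]), 0.78)]
panel [(array([355.5, 231.9]), 0.68), (array([321.3, 246.6]), 0.46)]
stand [(array([440.5, 227.5]), 0.9)]
cam cut 336.92391304347825 233.22826086956522 184
driver_grip [(array([163.5, 233.3]), 0.9), (array([216.6, 207.4]), 0.66), (array([240.2, 216.1]), 0.57), (array([221.1, 197.8]), 0.54)]
cam [(array([306.1, 273.8]), 0.65)]
cam_slot [(array([307.4, 277.4]), 0.66), (array([304.9, 280.8]), 0.5)]
base [(array([321.8, 287.9]), 0.57), (array([343.9, 384. ]), 0.23)]
panel [(array([284.3, 281.1]), 0.9), (array([219.4, 210.4]), 0.25)]
stand [(array([225.7, 244.8]), 0.82), (array([215.2, 209.3]), 0.23)]
cam cut 218.97342995169083 210.20772946859904 414
```

View pics/crop1.png

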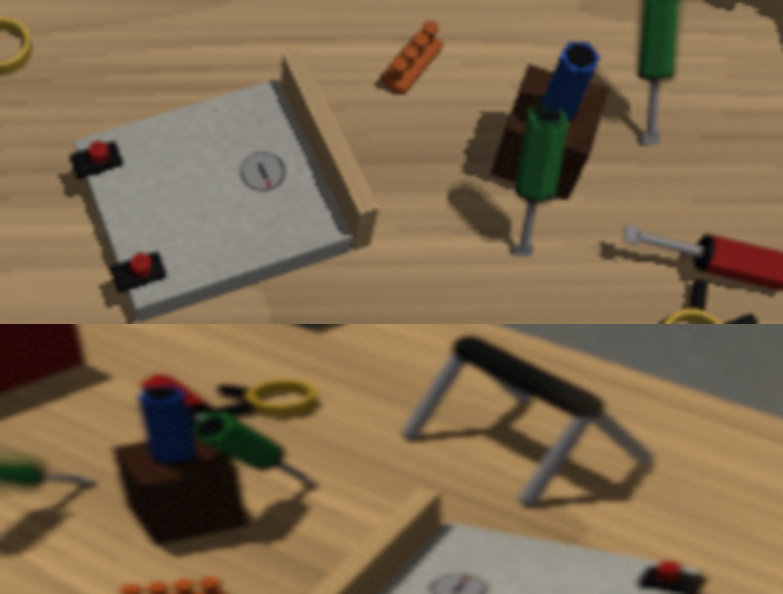

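The crop confirms the blue driver standing in the dark block: top at scene (454,191) and side (218.5,200). The unsupported green and red look-alikes are toppling over by themselves. The cam shows its slot and red dot at scene (337,233), with the panel to its right. Next I'll triangulate and plan the approach.

```bash
python3 - <<'E'
from h import *
np.set_printoptions(precision=4,suppress=True)
a=imaging.capture("scene");b=imaging.capture("side")
T=tri([(a,(454.1,191.1)),(b,(218.5,199.7))]);print("top",T,atz(a,(454.1,191.1),.158),atz(b,(218.5,199.7),.158))
for c,p in((a,(336.9,233.2)),(b,(305,277))):print("cam",atz(c,p,.03))
s=lambda u,v:(240+u/2.7,170+v/2.7)
for p in((80,143),(277,82),(352,238),(135,318)):print("base corner",atz(a,s(*p),.03))
for p in((262,187),):print("dot dir",atz(a,s(268,184),.03)-atz(a,s(257,159),.03))
print(r.sense()["tcp_pos"],r.sense()["time_s"])
cv2.imwrite("pics/crop2.png",cv2.resize(a["frame"][150:330,400:600],None,fx=3,fy=3,interpolation=cv2.INTER_CUBIC))
E
```

```text
top [0.4895 0.2345 0.1542] [0.491  0.2345 0.158 ] [0.486  0.2275 0.158 ]
cam [ 0.5224 -0.0262  0.03  ]
cam [ 0.5216 -0.0274  0.03  ]
base corner [ 0.4912 -0.1915  0.03  ]
base corner [ 0.4251 -0.0088  0.03  ]
base corner [0.592  0.0511 0.03  ]
base corner [ 0.6662 -0.1375  0.03  ]
dot dir [0.0264 0.0092 0.    ]
[0.274  0.5617 0.2225] 2.1
```

View pics/crop2.png

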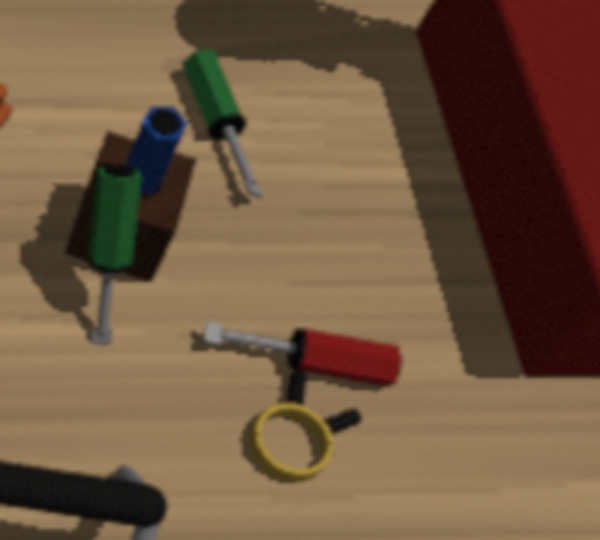

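The grounded measurements: the blue driver is at about (0.489, 0.234). The cam is at (0.522, -0.027), and its slot lies along base x at a yaw of about 19°. Both agree with the given sizes. One green look-alike now leans on the block at crop (115,215). I'll rise first and then go above the driver.

Emit:
{"name": "apply_moves", "arguments": {"moves": [[[0, 0, -0.04], 0], [[0, 0, -0.04], 0], [[0.034, 0.02, 0], 0], [[0.034, 0.02, 0], 0], [[0.034, 0.02, 0], 0]], "hand": 0.07}}

```text
time_s: 2.52
tcp_pos: [0.3396, 0.4625, 0.3033]
ee_rot: [[0.9, -0.437, 0.0], [-0.437, -0.9, 0.002], [-0.0, -0.002, -1.0]]
wrist_force: [0.4, -0.5, 0.5]
gripper_width: 0.817
gripper_force: 0.0
```

Emit:
{"name": "apply_moves", "arguments": {"moves": [[[0.034, 0.02, 0], 0], [[0.034, 0.02, 0], 0], [[0.034, 0.02, 0], 0], [[0.034, 0.02, 0], 0], [[0.034, 0.02, 0], 0]]}}

```text
time_s: 2.93
tcp_pos: [0.4489, 0.2969, 0.3029]
ee_rot: [[0.899, -0.438, 0.0], [-0.438, -0.899, 0.001], [0.0, -0.001, -1.0]]
wrist_force: [0.9, 0.8, -0.5]
gripper_width: 0.805
gripper_force: 0.0
```

Emit:
{"name": "apply_moves", "arguments": {"moves": [[[0.034, 0.02, 0], 0], [[0.034, 0.02, 0.01], 0], [[0, 0, 0], 0], [[0, 0, 0], 0]]}}

```text
time_s: 3.27
tcp_pos: [0.4925, 0.2309, 0.292]
ee_rot: [[0.897, -0.442, -0.001], [-0.442, -0.897, -0.001], [-0.001, 0.001, -1.0]]
wrist_force: [0.9, -0.2, 0.6]
gripper_width: 0.805
gripper_force: 0.0
```

```bash
python3 - <<'E'
from h import *
np.set_printoptions(precision=4,suppress=True)
c=imaging.capture("wrist");cv2.imwrite("pics/w1.png",c["frame"])
s=r.sense();print(s["time_s"],s["tcp_pos"],s["ee_rot"])
print(c["eye"],proj(c,(.489,.234,.158)))
for t in["driver_grip","stand"]:print(t,[(p.round(1),round(k,2)) for p,k in find(c,t,5)])
E
```

```text
3.3167 [0.4922 0.2322 0.2925] [[ 0.898  -0.4401 -0.0002]
 [-0.4401 -0.898  -0.    ]
 [-0.0001  0.0001 -1.    ]]
[0.5673 0.1946 0.4526] [325.6083 232.1783]
driver_grip [(array([336.1, 167.1]), 0.91), (array([143.7, 164.6]), 0.87), (array([308.2, 325.7]), 0.78), (array([322.9, 226.9]), 0.74)]
stand [(array([324.3, 197.7]), 0.61)]
```

View pics/w1.png

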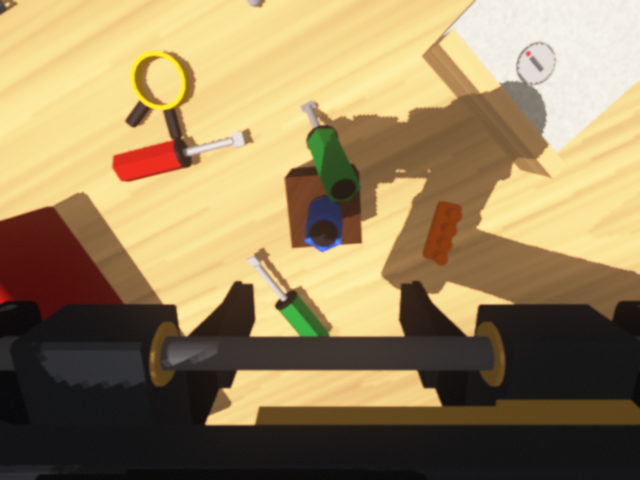

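In the wrist view the blue handle's end is at (323,233), close to the predicted (325.6,232). The leaning green handle ends at (345,188) on the block, close to the blue one. The fallen green one is at (290,300) and the red one at (180,155). The disc, with its red dot, is at (535,63). I'll enlarge the view to get the hexagon's orientation.

```bash
python3 - <<'E'
from h import *
np.set_printoptions(precision=4,suppress=True)
c=imaging.capture("wrist")
cv2.imwrite("pics/w1c.png",cv2.resize(c["frame"][150:260,270:390],None,fx=5,fy=5,interpolation=cv2.INTER_CUBIC))
for z in(.158,.156):print(atz(c,(323,233),z))
for z in(.08,.11,.14):print("green end",z,atz(c,(345,188),z))
print("green guard", atz(c,(318,130),.05),"tip",atz(c,(309,105),.0))
for p in((285,177),(358,172),(361,243),(292,247)):print("stand",atz(c,p,.08))
h=cv2.cvtColor(c["frame"],cv2.COLOR_BGR2HSV);print(h[233,300:350].tolist()[::4])
E
```

```text
[0.4885 0.2392 0.158 ]
[0.4879 0.2395 0.156 ]
green end 0.08 [0.5007 0.2095 0.08  ]
green end 0.11 [0.506  0.2085 0.11  ]
green end 0.14 [0.5112 0.2076 0.14  ]
green guard [0.5626 0.2099 0.05  ] tip [0.5913 0.2085 0.    ]
stand [0.5369 0.2587 0.08  ]
stand [0.5095 0.191  0.08  ]
stand [0.4405 0.219  0.08  ]
stand [0.4683 0.2865 0.08  ]
[[11, 167, 119], [11, 168, 120], [170, 77, 89], [126, 87, 76], [12, 132, 54], [11, 125, 57], [11, 127, 54], [12, 132, 54], [11, 127, 54], [12, 125, 53], [147, 52, 54], [167, 70, 84], [11, 171, 118]]
```

View pics/w1c.png

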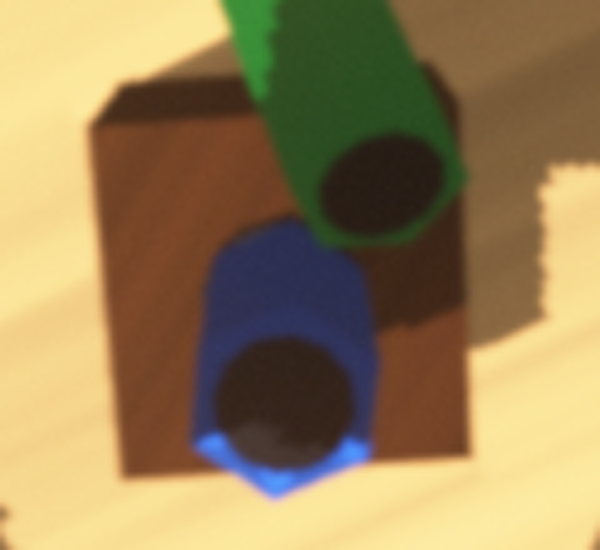

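The block's centre (0.4888, 0.2388) agrees with the driver axis (0.4885, 0.2392). The handle's flats face the fingers to within about 4°. I'll check the clearance to the leaning green handle.

```bash
python3 - <<'E'
from h import *
np.set_printoptions(precision=4,suppress=True)
a=imaging.capture("scene");c=imaging.capture("wrist")
G=tri([(a,(439.3,207.3)),(c,(346.4,187))]);print("green end",G,proj(a,G),proj(c,G))
D=tri([(a,(454.1,191.1)),(c,(326,230))]);print("blue top",D)
s=r.sense();R=np.array(s["ee_rot"]);print(s["tcp_pos"]);print("green rel tool",R.T@(G-[.4885,.239,0]))
print("move to driver TCP .116",R.T@(np.array([.4885,.2385,.116])-s["tcp_pos"]))
p=[atz(c,(270+u/5,150+v/5),.158)[:2] for u,v in((195,445),(277,495),(370,455),(378,348))];p=np.array(p);print(p, np.degrees(np.arctan2(*(p[2]-p[0])[::-1])),np.degrees(np.arctan2(*(p[3]-p[2])[::-1])))
print(p[[0]].mean(0)/2+p[3]/2)
E
```

```text
green end [0.5075 0.2074 0.1179] [439.2075 207.2548] [346.1432 186.9776]
blue top [0.4881 0.2365 0.1537]
[0.4914 0.2341 0.2929]
green rel tool [ 0.0309  0.02   -0.1179]
move to driver TCP .116 [-0.0046 -0.0026  0.1769]
[[0.4886 0.2524]
 [0.4747 0.244 ]
 [0.4743 0.227 ]
 [0.4904 0.218 ]] -119.301150086748 -29.16246527386598
[0.4895 0.2352]
```

Hexagon corners give a centre of about (0.489, 0.236), with the flats needing about +3° of tool turn. I'll descend with clearance from the green handle.

Emit:
{"name": "apply_moves", "arguments": {"moves": [[[-0.003, -0.001, 0.03], 3], [[0, 0, 0.036], 0], [[0, 0, 0.036], 0], [[0, 0, 0.03], 0], [[0, 0, 0.02], 0]], "hand": 0.058}}

```text
time_s: 3.98
tcp_pos: [0.4877, 0.2352, 0.1376]
ee_rot: [[0.875, -0.484, -0.003], [-0.484, -0.875, -0.002], [-0.002, 0.004, -1.0]]
wrist_force: [-0.5, 0.9, -0.1]
gripper_width: 0.674
gripper_force: 0.0
```

Emit:
{"name": "apply_moves", "arguments": {"moves": [[[0, 0, 0.015], 0], [[0, 0, 0.01], 0], [[0, 0, 0], 0]]}}

```text
time_s: 4.23
tcp_pos: [0.4883, 0.2351, 0.1135]
ee_rot: [[0.875, -0.484, -0.003], [-0.484, -0.875, -0.003], [-0.002, 0.004, -1.0]]
wrist_force: [-0.1, -0.4, -0.4]
gripper_width: 0.666
gripper_force: 0.0
```

```bash
python3 - <<'E'
from h import *
np.set_printoptions(precision=4,suppress=True)
c=imaging.capture("wrist");s=r.sense();print(s["tcp_pos"],s["time_s"],s["wrist_force"])
a=imaging.capture("scene")
cv2.imwrite("pics/w2.png",np.hstack([cv2.resize(c["frame"][100:460,100:540],(440,360)),cv2.resize(a["frame"][140:260,400:520],(360,360),interpolation=cv2.INTER_CUBIC)]))
E
```

```text
[0.4892 0.2356 0.1151] 4.2833 [-0.1749 -0.5657  0.0174]
```

View pics/w2.png

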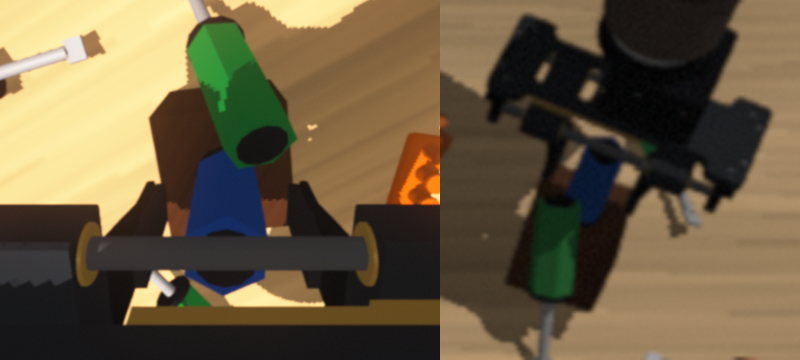

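The blue handle at crop (225,230) is centred between the open fingers at (150,240) and (305,240). The green handle is ahead and clear of them. Closing now.

Emit:
{"name": "apply_moves", "arguments": {"moves": [[[0, 0, 0], 0], [[0, 0, 0], 0], [[0, 0, 0], 0], [[0, 0, 0], 0], [[0, 0, 0], 0]], "hand": 0.02}}

```text
time_s: 4.75
tcp_pos: [0.4898, 0.2352, 0.116]
ee_rot: [[0.875, -0.485, 0.001], [-0.485, -0.875, 0.001], [0.0, -0.001, -1.0]]
wrist_force: [0.4, 0.5, 0.8]
gripper_width: 0.375
gripper_force: 0.0
```

Emit:
{"name": "apply_moves", "arguments": {"moves": [[[0, 0, 0], 0], [[0, 0, 0], 0], [[0, 0, 0], 0]]}}

```text
time_s: 5.0
tcp_pos: [0.4898, 0.2351, 0.116]
ee_rot: [[0.875, -0.485, 0.0], [-0.485, -0.875, 0.0], [0.0, -0.0, -1.0]]
wrist_force: [-0.1, -0.6, 2.5]
gripper_width: 0.345
gripper_force: 30.0
```

Gripped on the flats at 30.0 mm. I'll lift, easing about 1.5 mm away from the green handle at first.

Emit:
{"name": "apply_moves", "arguments": {"moves": [[[-0.0012, -0.0008, -0.004], 0], [[0, 0, -0.012], 0], [[0, 0, -0.015], 0], [[0, 0, -0.015], 0], [[0, 0, 0], 0]]}}

```text
time_s: 5.42
tcp_pos: [0.4904, 0.2375, 0.1643]
ee_rot: [[0.875, -0.484, 0.005], [-0.484, -0.875, 0.003], [0.003, -0.005, -1.0]]
wrist_force: [0.1, 0.6, -0.4]
gripper_width: 0.343
gripper_force: 30.0
```

Emit:
{"name": "apply_moves", "arguments": {"moves": [[[0, 0, -0.02], 0], [[0, 0, -0.025], 0], [[0, 0, -0.03], 0], [[0, 0, -0.02], 0], [[0, 0, 0], 0]]}}

```text
time_s: 5.83
tcp_pos: [0.4909, 0.2377, 0.2607]
ee_rot: [[0.875, -0.484, 0.007], [-0.484, -0.875, 0.005], [0.004, -0.008, -1.0]]
wrist_force: [2.0, -0.1, -1.1]
gripper_width: 0.342
gripper_force: 30.0
```

```bash
python3 - <<'E'
from h import *
np.set_printoptions(precision=4,suppress=True)
s=r.sense();print(s["time_s"],s["tcp_pos"],s["wrist_force"])
R=np.array(s["ee_rot"]);tip=np.array(s["tcp_pos"])+R@[0,0,.106];print("tip",tip)
I=[]
for n in("scene","side","wrist"):
    c=imaging.capture(n);u=proj(c,tip);print(n,u)
    x,y=np.clip(u,[60,60],[580,420]).astype(int)
    I.append(cv2.resize(c["frame"][y-60:y+40,x-50:x+50],(260,260),interpolation=cv2.INTER_CUBIC))
cv2.imwrite("pics/tip.png",np.hstack(I))
E
```

```text
5.8333 [0.4909 0.2377 0.2607] [ 2.0095 -0.1207 -1.1289]
tip [0.4917 0.2382 0.1547]
scene [455.4    192.1773]
side [217.6758 198.2699]
wrist [323.2473 236.3839]
```

View pics/tip.png

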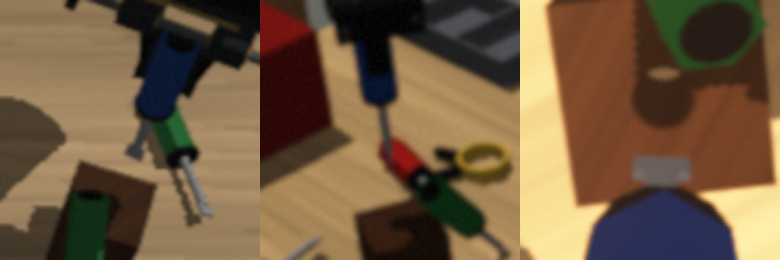

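The wrist view shows the blade at crop (660,160) face-on. Its full 16 mm width lies along the image horizontal, so the blade's x is along tool y. It has come cleanly out of the block. Now I'll go above the cam.

Emit:
{"name": "apply_moves", "arguments": {"moves": [[[0.0222, 0.031, 0], 0], [[0.0222, 0.031, 0], 0], [[0.0222, 0.031, 0], 0], [[0.0222, 0.031, 0], 0], [[0.0222, 0.031, 0], 0]]}}

```text
time_s: 6.4
tcp_pos: [0.5097, 0.0453, 0.2543]
ee_rot: [[0.875, -0.484, -0.004], [-0.484, -0.875, -0.001], [-0.003, 0.003, -1.0]]
wrist_force: [2.2, -0.4, -1.2]
gripper_width: 0.346
gripper_force: 30.0
```

Emit:
{"name": "apply_moves", "arguments": {"moves": [[[0.0222, 0.031, 0], 0], [[0.0222, 0.031, 0], 0], [[0, 0, 0], 7], [[0, 0, 0], 7], [[0, 0, 0], 7]]}}

```text
time_s: 6.82
tcp_pos: [0.5185, -0.0299, 0.254]
ee_rot: [[0.636, -0.772, -0.005], [-0.772, -0.636, -0.0], [-0.003, 0.004, -1.0]]
wrist_force: [-0.2, -0.3, -1.6]
gripper_width: 0.344
gripper_force: 30.0
```

Emit:
{"name": "apply_moves", "arguments": {"moves": [[[0, 0, 0], 7], [[0, 0, 0], 7], [[0, 0, 0], 7], [[0, 0, 0.03], 0], [[0, 0, 0], 0]]}}

```text
time_s: 7.23
tcp_pos: [0.5153, -0.0288, 0.22]
ee_rot: [[0.324, -0.946, -0.013], [-0.946, -0.324, -0.0], [-0.004, 0.013, -1.0]]
wrist_force: [-1.9, 0.3, -3.1]
gripper_width: 0.347
gripper_force: 30.0
```

```bash
python3 - <<'E'
from h import *
np.set_printoptions(precision=4,suppress=True)
s=r.sense();print(s["time_s"],s["tcp_pos"],s["joints"],s["moment"],s["wrist_force"]);print(s["ee_rot"])
R=np.array(s["ee_rot"]);tip=np.array(s["tcp_pos"])+R@[0,0,.106];print("tip",tip)
c=imaging.capture("wrist");cv2.imwrite("pics/w3raw.png",c["frame"]);print(proj(c,tip))
for t in("cam","cam_slot","driver"):print(t,[(p.round(1),round(k,2)) for p,k in find(c,t)])
h=cv2.cvtColor(c["frame"],cv2.COLOR_BGR2HSV)
u=proj(c,(.522,-.027,.03)).astype(int);print(u)
x,y=np.clip(u,[80,60],[560,420])
cv2.imwrite("pics/w3.png",cv2.resize(c["frame"][y-60:y+60,x-80:x+80],None,fx=5,fy=5,interpolation=cv2.INTER_CUBIC));print(x-80,y-60)
E
```

```text
7.2333 [ 0.5153 -0.0288  0.22  ] [ 14.7164  11.947  -14.2644  -0.2154 -64.5327   4.2838] [0.0708 0.2359 0.0144] [-1.9096  0.3403 -3.1327]
[[ 0.324  -0.946  -0.0134]
 [-0.946  -0.324  -0.    ]
 [-0.0043  0.0127 -0.9999]]
tip [ 0.5139 -0.0288  0.114 ]
[327.0917 236.8437]
cam [(array([320.9, 211.3]), 0.57)]
cam_slot [(array([316.6, 205.9]), 0.97), (array([328.5, 316.5]), 0.15)]
driver [(array([325.6, 237.6]), 0.57)]
[317 209]
237 149
```

View pics/w3.png

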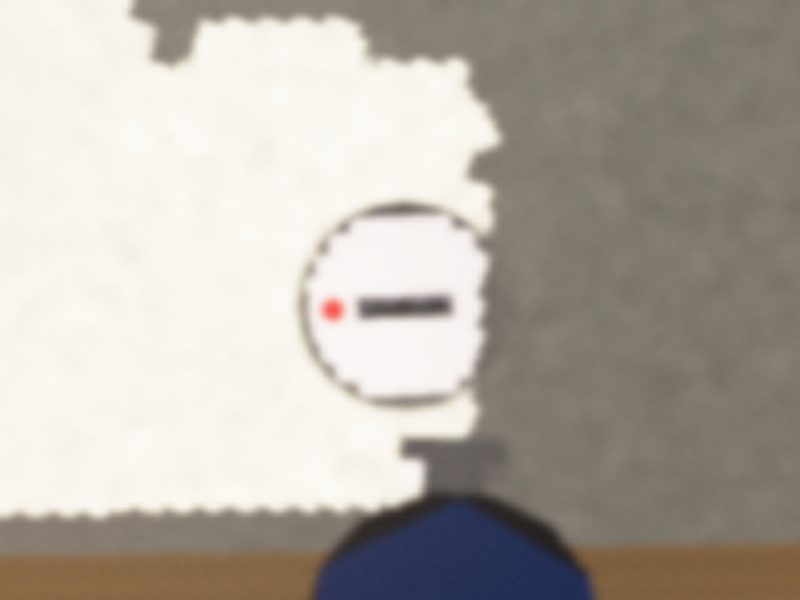

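The wrist crop shows the slot at (405,307), about 3° off the horizontal, with the red dot at (333,311). The blade tip edge is at (454,440), which agrees with the predicted tip pixel. I've viewed nine pictures, so I'll continue with numbers.

```bash
cat >> h.py <<'E'
def slot(c,guess):
    # dark slot pixels near guess -> world centre at z=.03 and yaw
    x,y=np.round(guess).astype(int);w=14
    g=cv2.cvtColor(c["frame"],cv2.COLOR_BGR2GRAY)[y-w:y+w,x-w:x+w].astype(float)
    g=cv2.resize(g,None,fx=4,fy=4,interpolation=cv2.INTER_CUBIC)
    m=(g<0.5*(g.min()+np.median(g))).astype(np.uint8)
    n,l,st,ce=cv2.connectedComponentsWithStats(m)
    i=min(range(1,n),key=lambda k:np.hypot(*(ce[k]-2*w*2)) if st[k][4]>60 else 1e9)
    v,u=np.nonzero(l==i);P=np.array([atz(c,((a+.5)/4-.5+x-w,(b+.5)/4-.5+y-w),.03)[:2] for a,b in zip(u,v)])
    q=P-P.mean(0);_,s,V=np.linalg.svd(q,full_matrices=False)
    return P.mean(0),np.degrees(np.arctan2(V[0][1],V[0][0]))%180,s/np.sqrt(len(P))*np.sqrt(12)
E
python3 - <<'E'
from h import *
np.set_printoptions(precision=4,suppress=True)
c=imaging.capture("wrist");s=r.sense();R=np.array(s["ee_rot"])
p,yaw,sz=slot(c,(318,210.4));print(p,yaw,sz)
tip=np.array(s["tcp_pos"])+R@[0,0,.106];print("tip",tip,s["tcp_pos"],"tool y yaw",np.degrees(np.arctan2(R[1,1],R[0,1]))%180)
print("tip by image",atz(c,(327.8,237),tip[2]))
print("shift",R.T@(np.append(p,.024)-tip))
# panel gap & base yaw via base edge
for t in("base","panel"):
  for n in("scene","side"):
    d=imaging.capture(n);print(t,n,[atz(d,q,0 ).round(4) for q,k in find(d,t,1)])
E
```

```text
[ 0.5227 -0.0264] 20.757469633582 [0.0159 0.0036]
tip [ 0.5203 -0.0287  0.1212] [ 0.5202 -0.0287  0.2272] tool y yaw 19.024550487613226
tip by image [ 0.5194 -0.029   0.1212]
shift [-0.0014 -0.003   0.0972]
base scene [array([ 0.5423, -0.068 ,  0.    ])]
base side [array([ 0.5381, -0.0728,  0.    ])]
panel scene [array([0.5081, 0.0209, 0.    ])]
panel side [array([0.4963, 0.0208, 0.    ])]
```

Emit:
{"name": "apply_moves", "arguments": {"moves": [[[-0.0014, -0.003, 0.02], -1.8], [[0, 0, 0.03], 0], [[0, 0, 0.02], 0], [[0, 0, 0.004], 0], [[0, 0, 0], 0]]}}

```text
time_s: 8.3
tcp_pos: [0.5213, -0.0267, 0.1514]
ee_rot: [[0.355, -0.935, -0.003], [-0.935, -0.355, -0.001], [-0.0, 0.003, -1.0]]
wrist_force: [1.0, -0.1, -0.6]
gripper_width: 0.345
gripper_force: 30.0
```

Emit:
{"name": "apply_moves", "arguments": {"moves": [[[0, 0, 0], 0], [[0, 0, 0], 0], [[0, 0, 0], 0]]}}

```text
time_s: 8.55
tcp_pos: [0.5231, -0.0262, 0.1542]
ee_rot: [[0.355, -0.935, 0.003], [-0.935, -0.355, 0.001], [0.001, -0.003, -1.0]]
wrist_force: [-0.1, -0.6, -0.7]
gripper_width: 0.346
gripper_force: 30.0
```

```bash
python3 - <<'E'
from h import *
np.set_printoptions(precision=4,suppress=True)
c=imaging.capture("wrist");s=r.sense();R=np.array(s["ee_rot"])
u=proj(c,(.5227,-.0264,.03));p,yaw,sz=slot(c,u);print(u,p,yaw,sz)
tip=np.array(s["tcp_pos"])+R@[0,0,.106];print("tip",tip,s["tcp_pos"],"tool y yaw",np.degrees(np.arctan2(R[1,1],R[0,1]))%180,proj(c,tip),R[:,2])
print("shift",R.T@(np.append(p,.024)-tip))
print(s["time_s"],s["wrist_force"],s["moment"])
x,y=u.astype(int)
cv2.imwrite("pics/w4.png",cv2.resize(c["frame"][y-40:y+50,x-60:x+60],None,fx=6,fy=6,interpolation=cv2.INTER_CUBIC));print(x-60,y-40)
E
```

```text
[328.1069 230.1605] [ 0.5194 -0.0283] 25.000844318302505 [0.0161 0.0027]
tip [ 0.5232 -0.0262  0.0479] [ 0.5229 -0.0263  0.1539] tool y yaw 20.80745364932065 [327.4095 236.8439] [ 0.0028  0.0005 -1.    ]
shift [0.0006 0.0044 0.0239]
8.6 [ 0.1499 -0.2353 -1.4023] [ 0.0659 -0.0141 -0.0216]
268 190
```

View pics/w4.png

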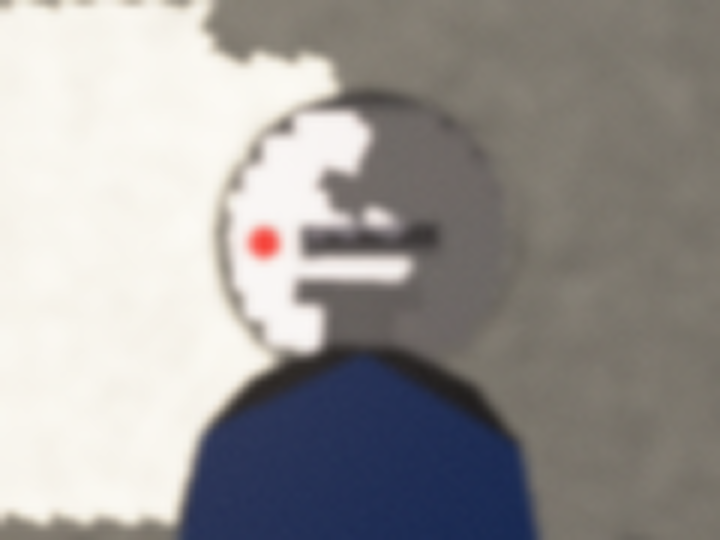

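The slot centre is at crop (369,239). The blade's tip edge is at (356,282), matching the predicted tip pixel (327.4,236.8). So the slot lies about +1.5 mm in tool y from the blade and about 1.5° further round. I'll correct for that and descend, watching the force.

Emit:
{"name": "apply_moves", "arguments": {"moves": [[[0.0002, 0.0015, 0.006], -1.5], [[0, 0, 0.007], 0], [[0, 0, 0.003], 0], [[0, 0, 0.002], 0], [[0, 0, 0], 0]]}}

```text
time_s: 9.02
tcp_pos: [0.5206, -0.0272, 0.1342]
ee_rot: [[0.379, -0.925, -0.001], [-0.925, -0.379, -0.0], [-0.0, 0.001, -1.0]]
wrist_force: [0.5, 0.3, -2.9]
gripper_width: 0.346
gripper_force: 30.0
```

Emit:
{"name": "apply_moves", "arguments": {"moves": [[[0, 0, 0.002], 0], [[0, 0, 0.001], 0], [[0, 0, 0], 0], [[0, 0, 0], 0]]}}

```text
time_s: 9.35
tcp_pos: [0.5207, -0.0271, 0.1316]
ee_rot: [[0.379, -0.925, -0.0], [-0.925, -0.379, -0.0], [0.0, 0.0, -1.0]]
wrist_force: [-0.2, -0.5, -1.1]
gripper_width: 0.347
gripper_force: 30.0
```

Emit:
{"name": "apply_moves", "arguments": {"moves": [[[0, 0, 0.001], 0], [[0, 0, 0], 0], [[0, 0, 0.0007], 0], [[0, 0, 0], 0]]}}

```text
time_s: 9.68
tcp_pos: [0.5208, -0.0271, 0.13]
ee_rot: [[0.379, -0.925, 0.0], [-0.925, -0.379, -0.0], [0.0, -0.0, -1.0]]
wrist_force: [0.3, 0.3, -1.2]
gripper_width: 0.344
gripper_force: 30.0
```

```bash
python3 - <<'E'
from h import *
s=r.sense();print(s["time_s"],s["tcp_pos"],s["wrist_force"],s["moment"])
E
```

```text
9.6833 [ 0.5207922  -0.02713513  0.12995155] [ 0.29970805  0.28154484 -1.1552717 ] [ 0.05913128 -0.03585923 -0.00657666]
```

Emit:
{"name": "apply_moves", "arguments": {"moves": [[[0, 0, 0.0005], 0], [[0, 0, 0], 0], [[0, 0, 0.0005], 0], [[0, 0, 0], 0]]}}

```text
time_s: 10.02
tcp_pos: [0.521, -0.0272, 0.1298]
ee_rot: [[0.38, -0.925, 0.001], [-0.925, -0.38, -0.0], [0.001, -0.001, -1.0]]
wrist_force: [-2.1, 0.6, 5.6]
gripper_width: 0.346
gripper_force: 30.0
```

Seated on the slot floor: TCP 0.1298 puts the tip at about 0.024. Now I'll turn clockwise slowly, watching the moment.

Emit:
{"name": "apply_moves", "arguments": {"moves": [[[0, 0, 0], 3], [[0, 0, 0], 3], [[0, 0, 0], 3], [[0, 0, 0], 3], [[0, 0, 0], 0]]}}

```text
time_s: 10.43
tcp_pos: [0.521, -0.0276, 0.1298]
ee_rot: [[0.179, -0.984, 0.001], [-0.984, -0.179, -0.001], [0.001, -0.001, -1.0]]
wrist_force: [-2.2, -1.2, 6.2]
gripper_width: 0.345
gripper_force: 30.0
```

```bash
cat > m.py <<'E'
from h import *
np.set_printoptions(precision=4,suppress=True)
s=r.sense();R=np.array(s["ee_rot"]);print(s["time_s"],s["tcp_pos"],s["wrist_force"],"M",s["moment"],"yaw",np.degrees(np.arctan2(R[1,1],R[0,1])),"tz",R[:,2],"j6",s["joints"][5],"e6",s["effort"][5],"g",s["gripper_width"])
E
python3 m.py
```

```text
10.4333 [ 0.521  -0.0276  0.1298] [-2.1692 -1.2192  6.1873] M [-0.5733  0.4521  0.1133] yaw -169.71045847001724 tz [ 0.0008 -0.0011 -1.    ] j6 -4.613409191645854 e6 -0.3860070649534464 g 0.3446927100534924
```

Emit:
{"name": "apply_moves", "arguments": {"moves": [[[0.0002, 0.0004, 0], 3], [[0, 0, 0], 3], [[0, 0, 0], 3], [[0, 0, 0], 3], [[0, 0, 0], 0]]}}

```text
time_s: 10.85
tcp_pos: [0.5208, -0.0276, 0.1298]
ee_rot: [[-0.03, -1.0, 0.001], [-1.0, 0.03, -0.001], [0.001, -0.001, -1.0]]
wrist_force: [-2.0, -0.1, 5.0]
gripper_width: 0.345
gripper_force: 30.0
```

```bash
python3 m.py
```

```text
10.85 [ 0.5208 -0.0276  0.1298] [-1.9574 -0.0683  4.9511] M [-0.2175  0.399   0.1416] yaw 178.29887590058954 tz [ 0.0012 -0.0006 -1.    ] j6 -16.57952074433532 e6 -0.3552051354199648 g 0.34523850072678647
```

Emit:
{"name": "apply_moves", "arguments": {"moves": [[[0, 0, 0], 3], [[0, 0, 0], 3], [[0, 0, 0], 3], [[0, 0, 0], 3], [[0, 0, 0], 0]]}}

```text
time_s: 11.27
tcp_pos: [0.5207, -0.0275, 0.1298]
ee_rot: [[-0.237, -0.972, 0.001], [-0.972, 0.237, -0.0], [0.0, -0.001, -1.0]]
wrist_force: [-1.6, -0.4, 6.3]
gripper_width: 0.347
gripper_force: 30.0
```

```bash
python3 m.py
```

```text
11.2667 [ 0.5207 -0.0275  0.1298] [-1.6185 -0.3623  6.2656] M [-0.0613  0.5123  0.0963] yaw 166.30614661279694 tz [ 0.001  -0.0004 -1.    ] j6 -28.573205173539208 e6 -0.3809801023453474 g 0.3466181359348133
```

```bash
cat > avg.py <<'E'
from h import *
np.set_printoptions(precision=4,suppress=True)
m=[];f=[]
for i in range(6):
    imaging.capture("wrist");s=r.sense();m.append(s["moment"]);f.append(s["wrist_force"])
R=np.array(s["ee_rot"]);print(round(s["time_s"],2),"F",np.mean(f,0),"M",np.mean(m,0),"sd",np.std(m,0)[2],"yaw",round(np.degrees(np.arctan2(R[1,1],R[0,1]))%360,2),s["tcp_pos"])
E
python3 avg.py
```

```text
11.57 F [-1.3076 -0.4898  5.488 ] M [-0.0688  0.482   0.1043] sd 0.0328372328099015 yaw 166.4 [ 0.5207 -0.0275  0.1298]
```

Emit:
{"name": "apply_moves", "arguments": {"moves": [[[0, 0, 0], 3], [[0, 0, 0], 3], [[0, 0, 0], 3], [[0, 0, 0], 0]]}}

```text
time_s: 11.9
tcp_pos: [0.5207, -0.0274, 0.1298]
ee_rot: [[-0.386, -0.923, 0.001], [-0.923, 0.386, -0.0], [-0.0, -0.001, -1.0]]
wrist_force: [-1.9, 0.1, 5.4]
gripper_width: 0.343
gripper_force: 30.0
```

```bash
python3 avg.py
```

```text
12.2 F [-1.5358  0.5116  5.8214] M [0.0979 0.5574 0.1129] sd 0.016676079415630988 yaw 157.4 [ 0.5207 -0.0274  0.1298]
```

Emit:
{"name": "apply_moves", "arguments": {"moves": [[[0, 0, 0], 2], [[0, 0, 0], 2], [[0, 0, 0], 0]]}}

```text
time_s: 12.45
tcp_pos: [0.5207, -0.0273, 0.1298]
ee_rot: [[-0.449, -0.894, 0.001], [-0.894, 0.449, -0.0], [-0.0, -0.001, -1.0]]
wrist_force: [-1.7, 0.4, 5.3]
gripper_width: 0.345
gripper_force: 30.0
```

```bash
python3 avg.py
```

```text
12.75 F [-1.5696  0.4031  6.2021] M [0.1884 0.6098 0.1121] sd 0.04078724937919733 yaw 153.4 [ 0.5206 -0.0273  0.1298]
```

Emit:
{"name": "apply_moves", "arguments": {"moves": [[[0, 0, 0], 2], [[0, 0, 0], 2], [[0, 0, 0], 0]]}}

```text
time_s: 13.0
tcp_pos: [0.5206, -0.0273, 0.1298]
ee_rot: [[-0.51, -0.86, 0.001], [-0.86, 0.51, -0.0], [-0.0, -0.001, -1.0]]
wrist_force: [-1.5, 1.4, 5.6]
gripper_width: 0.351
gripper_force: 30.0
```

```bash
python3 avg.py
```

```text
13.3 F [-1.8122  0.3287  5.8675] M [0.278  0.6127 0.1138] sd 0.035190220358636 yaw 149.4 [ 0.5206 -0.0273  0.1298]
```

Emit:
{"name": "apply_moves", "arguments": {"moves": [[[0, 0, 0], 2], [[0, 0, 0], 2], [[0, 0, 0], 0]]}}

```text
time_s: 13.55
tcp_pos: [0.5206, -0.0272, 0.1298]
ee_rot: [[-0.569, -0.822, 0.001], [-0.822, 0.569, 0.0], [-0.001, -0.001, -1.0]]
wrist_force: [-2.2, 0.7, 6.0]
gripper_width: 0.343
gripper_force: 30.0
```

```bash
python3 avg.py
```

```text
13.85 F [-1.6901  0.7689  6.0937] M [0.3484 0.6765 0.115 ] sd 0.0435492044507807 yaw 145.4 [ 0.5206 -0.0272  0.1298]
```

Emit:
{"name": "apply_moves", "arguments": {"moves": [[[0, 0, 0], 2], [[0, 0, 0], 2], [[0, 0, 0], 0]]}}

```text
time_s: 14.1
tcp_pos: [0.5206, -0.0272, 0.1298]
ee_rot: [[-0.625, -0.781, 0.001], [-0.781, 0.625, 0.0], [-0.001, -0.001, -1.0]]
wrist_force: [-2.5, 1.3, 6.2]
gripper_width: 0.342
gripper_force: 30.0
```

```bash
python3 avg.py
```

```text
14.4 F [-1.7067  0.6198  6.2082] M [0.4203 0.6419 0.111 ] sd 0.03045844619679668 yaw 141.4 [ 0.5206 -0.0272  0.1298]
```

Emit:
{"name": "apply_moves", "arguments": {"moves": [[[0, 0, 0], 2], [[0, 0, 0], 2], [[0, 0, 0], 0]]}}

```text
time_s: 14.65
tcp_pos: [0.5206, -0.0271, 0.1298]
ee_rot: [[-0.678, -0.735, 0.001], [-0.735, 0.678, 0.0], [-0.001, -0.0, -1.0]]
wrist_force: [-2.4, 0.1, 6.7]
gripper_width: 0.345
gripper_force: 30.0
```

```bash
python3 avg.py
```

```text
14.95 F [-2.2773  1.1595  6.2769] M [0.5205 0.6575 0.1139] sd 0.01949892566619569 yaw 137.4 [ 0.5206 -0.0271  0.1298]
```

Emit:
{"name": "apply_moves", "arguments": {"moves": [[[0, 0, 0], 2], [[0, 0, 0], 2], [[0, 0, 0], 0]]}}

```text
time_s: 15.2
tcp_pos: [0.5206, -0.027, 0.1298]
ee_rot: [[-0.727, -0.686, 0.001], [-0.686, 0.727, 0.0], [-0.001, -0.0, -1.0]]
wrist_force: [-2.0, 1.6, 5.7]
gripper_width: 0.343
gripper_force: 30.0
```

```bash
python3 avg.py
```

```text
15.5 F [-1.7305  1.6148  5.9053] M [0.5975 0.7005 0.1164] sd 0.017979141819127856 yaw 133.4 [ 0.5206 -0.0271  0.1298]
```

Emit:
{"name": "apply_moves", "arguments": {"moves": [[[0, 0.0003, 0], 2], [[0, 0, 0], 2], [[0, 0, 0], 0]]}}

```text
time_s: 15.75
tcp_pos: [0.5205, -0.0268, 0.1298]
ee_rot: [[-0.773, -0.634, 0.001], [-0.634, 0.773, 0.0], [-0.001, -0.001, -1.0]]
wrist_force: [-1.4, 1.0, 5.9]
gripper_width: 0.348
gripper_force: 30.0
```

```bash
python3 avg.py
```

```text
16.05 F [-1.5259  1.0562  5.7825] M [0.5115 0.5831 0.1615] sd 0.02305572112194787 yaw 129.41 [ 0.5205 -0.0269  0.1298]
```

Emit:
{"name": "apply_moves", "arguments": {"moves": [[[0, 0, 0], 2], [[0, 0, 0], 1.5], [[0, 0, 0], 0]]}}

```text
time_s: 16.3
tcp_pos: [0.5204, -0.0268, 0.1298]
ee_rot: [[-0.81, -0.586, 0.001], [-0.586, 0.81, 0.0], [-0.001, -0.0, -1.0]]
wrist_force: [-1.5, 0.5, 6.7]
gripper_width: 0.343
gripper_force: 30.0
```

```bash
python3 avg.py
```

```text
16.6 F [-1.7198  1.4578  6.1445] M [0.5353 0.6037 0.2597] sd 0.03773158950584426 yaw 125.93 [ 0.5204 -0.0269  0.1298]
```

The torque rose faster than I expected on that last step. I'll hold still and average longer before deciding.

```bash
python3 - <<'E'
from h import *
m=[]
for i in range(24):
    imaging.capture("wrist");m.append(r.sense()["moment"])
m=np.array(m);print(m.mean(0),m.std(0)/24**.5,r.sense()["time_s"])
E
```

```text
[0.53779834 0.62631477 0.24638048] [0.00532405 0.0063313  0.00600167] 17.8
```

The torque settles at 0.248 N m: past firm and below the overtight limit of 0.27. The panel is home. I'll relax the blade to the middle of its slot play, then lift straight out.

Emit:
{"name": "apply_moves", "arguments": {"moves": [[[0, 0, 0], -2], [[0, 0, 0], -2], [[0, 0, 0], -1], [[0, 0, 0], 0]]}}

```text
time_s: 18.13
tcp_pos: [0.5206, -0.0269, 0.1298]
ee_rot: [[-0.756, -0.655, 0.001], [-0.655, 0.756, 0.0], [-0.001, -0.001, -1.0]]
wrist_force: [-1.2, 0.3, 5.6]
gripper_width: 0.342
gripper_force: 30.0
```

```bash
python3 avg.py
```

```text
18.43 F [-1.5288  0.7183  5.9885] M [0.3702 0.4951 0.0166] sd 0.01367656186827727 yaw 130.87 [ 0.5206 -0.0269  0.1298]
```

The blade is free in the slot. Lifting.

Emit:
{"name": "apply_moves", "arguments": {"moves": [[[0, 0, -0.003], 0], [[0, 0, -0.006], 0], [[0, 0, -0.01], 0], [[0, 0, -0.02], 0], [[0, 0, -0.03], 0]]}}

```text
time_s: 18.85
tcp_pos: [0.5181, -0.0275, 0.1967]
ee_rot: [[-0.757, -0.653, -0.007], [-0.653, 0.757, -0.001], [0.006, 0.004, -1.0]]
wrist_force: [0.8, -0.5, -1.2]
gripper_width: 0.344
gripper_force: 30.0
```

Emit:
{"name": "apply_moves", "arguments": {"moves": [[[0, 0, -0.035], 0], [[0, 0, -0.026], 0], [[0, 0, 0], -7], [[0, 0, 0], -7], [[0, 0, 0], -7]]}}

```text
time_s: 19.27
tcp_pos: [0.5199, -0.0272, 0.2602]
ee_rot: [[-0.467, -0.884, 0.001], [-0.884, 0.467, 0.001], [-0.001, -0.001, -1.0]]
wrist_force: [-0.2, 0.0, -2.5]
gripper_width: 0.345
gripper_force: 30.0
```

Emit:
{"name": "apply_moves", "arguments": {"moves": [[[0, 0, 0], -7], [[0, 0, 0], -7], [[0, 0, 0], -7], [[0, 0, 0], -7], [[0, 0, 0], -7]]}}

```text
time_s: 19.68
tcp_pos: [0.5198, -0.0273, 0.2595]
ee_rot: [[0.125, -0.992, -0.0], [-0.992, -0.125, -0.0], [-0.0, 0.0, -1.0]]
wrist_force: [0.8, 0.7, -1.3]
gripper_width: 0.349
gripper_force: 30.0
```

Emit:
{"name": "apply_moves", "arguments": {"moves": [[[0, 0, 0], -7], [[0, 0, 0], -7], [[0, 0, 0], -7], [[0, 0, 0], -7], [[0, 0, 0], -7]]}}

```text
time_s: 20.1
tcp_pos: [0.5198, -0.0273, 0.2595]
ee_rot: [[0.671, -0.741, -0.0], [-0.741, -0.671, -0.0], [-0.0, 0.0, -1.0]]
wrist_force: [0.0, -0.7, -1.2]
gripper_width: 0.341
gripper_force: 30.0
```

Emit:
{"name": "apply_moves", "arguments": {"moves": [[[0, 0, 0], -7], [[0, 0, 0], -7], [[0, 0, 0], -4], [[0, 0, 0], 0], [[0, 0, 0], 0]]}}

```text
time_s: 20.52
tcp_pos: [0.5199, -0.0273, 0.2593]
ee_rot: [[0.863, -0.505, 0.0], [-0.505, -0.863, 0.0], [0.0, -0.0, -1.0]]
wrist_force: [0.7, 1.3, -0.9]
gripper_width: 0.342
gripper_force: 30.0
```

```bash
python3 - <<'E'
from h import *
np.set_printoptions(precision=4,suppress=True)
for i in range(4):c=imaging.capture("wrist")
s=r.sense();R=np.array(s["ee_rot"]);print(s["time_s"],s["tcp_pos"],"yaw",np.degrees(np.arctan2(R[1,1],R[0,1])),s["wrist_force"],s["gripper_width"])
print("to stand",R.T@(np.array([.4897,.236,.2607])-s["tcp_pos"]))
a=imaging.capture("scene");b=imaging.capture("side")
for d in(a,b):
  print([atz(d,q,0).round(4) for q,k in find(d,"panel",1)],[atz(d,q,0).round(4) for q,k in find(d,"base",1)],[(proj(d,(.5227,-.0264,.03))).round(1)],[(q.round(1),round(k,2)) for q,k in find(d,"cam",2)])
E
```

```text
20.7167 [ 0.5201 -0.0272  0.259 ] yaw -120.25287695271294 [ 0.6383 -1.0777 -1.0945] 0.34311703510782043
to stand [-0.1588 -0.2121 -0.0017]
[array([0.5059, 0.0204, 0.    ])] [array([ 0.5449, -0.0691,  0.    ])] [array([336.8, 233.3])] [(array([338.5, 233.5]), 0.67)]
[array([0.6549, 0.1138, 0.    ])] [array([ 0.5389, -0.071 ,  0.    ])] [array([305. , 276.6])] [(array([303.9, 275.3]), 0.72)]
```

Emit:
{"name": "apply_moves", "arguments": {"moves": [[[-0.0227, -0.0303, 0], 1], [[-0.023, -0.03, 0], 0], [[-0.023, -0.03, 0], 0], [[-0.023, -0.03, 0], 0], [[-0.023, -0.03, 0], 0]]}}

```text
time_s: 21.53
tcp_pos: [0.4988, 0.1623, 0.2591]
ee_rot: [[0.855, -0.518, 0.0], [-0.518, -0.855, 0.0], [0.0, -0.0, -1.0]]
wrist_force: [0.6, 0.4, -1.2]
gripper_width: 0.346
gripper_force: 30.0
```

Emit:
{"name": "apply_moves", "arguments": {"moves": [[[-0.023, -0.03, 0], 0], [[-0.021, -0.032, 0], 0], [[0, 0, 0], 0], [[0, 0, 0], 0], [[0, 0, 0], 0]]}}

```text
time_s: 21.95
tcp_pos: [0.4935, 0.2366, 0.2586]
ee_rot: [[0.856, -0.517, -0.001], [-0.517, -0.856, -0.001], [-0.0, 0.001, -1.0]]
wrist_force: [0.3, -0.1, -1.8]
gripper_width: 0.343
gripper_force: 30.0
```

```bash
cat > hole.py <<'E'
from h import *
np.set_printoptions(precision=4,suppress=True)
for i in range(3):c=imaging.capture("wrist")
s=r.sense();R=np.array(s["ee_rot"]);tip=np.array(s["tcp_pos"])+R@[0,0,.106]
print(s["time_s"],s["tcp_pos"],"tip",tip,proj(c,tip))
print("to stand",R.T@(np.array([.4897,.236,.2607])-s["tcp_pos"]))
# stand corners/top: brown region; hole: dark blob near predicted hole
u=proj(c,(.4893,.237,.08)).astype(int);print("hole pred",u)
g=cv2.cvtColor(c["frame"],cv2.COLOR_BGR2GRAY)
print(g[u[1]-26:u[1]+22:3,u[0]-36:u[0]+37:3])
E
python3 hole.py
```

```text
22.1 [0.4938 0.2355 0.259 ] tip [0.4938 0.2355 0.153 ] [327.3663 236.9586]
to stand [-0.0038  0.0017 -0.0017]
hole pred [328 218]
[[ 83  81  81  86  83  84  85  83  55  46  45  48  63  65  58  33  31  31
   30  30  29  30  30  38  59]
 [ 82  82  84  86  83  85  85  83  58  45  44  44  58  63  50  31  31  28
   30  29  30  30  30  52  45]
 [ 81  82  87  84  85  86  85  81  64  44  45  45  46  62  55  32  31  30
   30  29  31  29  44  50  42]
 [ 81  83  87  82  86  87  83  81  61  44  44  44  43  51  61  41  32  30
   29  30  32  46  52  42  42]
 [ 82  85  84  84  86  87  81  81  66  45  45  44  44  44  58  62  51  43
   44  55  64  59  66  43  44]
 [ 85  86  84  85  86  86  83  80  54  44  47  73  92  95  79  69  74  76
   74  78  82  81  62  44  44]
 [ 85  84  85  87  87  83  81  79  64  50  43  58  72  67  47  47  75  76
   77  81  82  78  74  57  45]
 [ 87  84  86  86  85  82  83  79  79  55  43  43  42  43  41  39  59  76
   80  82  82  76  80  80  79]
 [ 85  84  87  86  84  81  82  79  77  46  42  44  42  42  39  41  51  77
   80  83  78  78  81  80  79]
 [ 87  87  87  85  83  83  79  79  78  45  43  43  44  41  39  39  51  78
   83  82  75  78  80  81  81]
 [ 95  87  87  85  82  81  78  82  77  53  43  43  42  41  40  41  59  81
   82  77  77  81  80  81  79]
 [110  86  85  83  83  79  81  81  78  71  48  42  42  39  38  47  74  82
   80  76  80  81  80  79  79]
 [139  88  83  83  81  80  82  79  79  82  75  57  47  47  56  71  82  83
   79  77  80  80  80  78  79]
 [171  87  83  83  79  81  80  78  81  83  83  81  78  76  75  81  83  81
   76  79  80  79  79  79  81]
 [189  87  83  82  79  82  80  79  83  83  83  79  81  77  79  82  82  77
   78  80  80  80  79  79  82]
 [206  90  84  80  79  82  78  82  89  97  96  96  95  94  95  94  80  76
   79  80  80  80  78  80  81]]
```

The hole is found at px (329,218), which is about (0.489, 0.2366). I'll align with it and lower.

Emit:
{"name": "apply_moves", "arguments": {"moves": [[[-0.0047, 0.0015, 0], 0], [[0, 0, 0.02], 0], [[0, 0, 0.025], 0], [[0, 0, 0.012], 0], [[0, 0, 0], 0]]}}

```text
time_s: 22.52
tcp_pos: [0.487, 0.2357, 0.1988]
ee_rot: [[0.854, -0.52, -0.006], [-0.52, -0.854, -0.004], [-0.003, 0.006, -1.0]]
wrist_force: [-0.9, 0.2, -1.2]
gripper_width: 0.346
gripper_force: 30.0
```

Emit:
{"name": "apply_moves", "arguments": {"moves": [[[0, 0, 0], 0], [[0, 0, 0], 0]]}}

```text
time_s: 22.68
tcp_pos: [0.4897, 0.2378, 0.2033]
ee_rot: [[0.855, -0.518, 0.002], [-0.518, -0.855, 0.001], [0.001, -0.002, -1.0]]
wrist_force: [-0.3, -0.2, -1.6]
gripper_width: 0.351
gripper_force: 30.0
```

```bash
python3 m.py; python3 hole.py | tail -n 18
```

```text
22.6833 [0.4897 0.2378 0.2033] [-0.2798 -0.2115 -1.6382] M [ 0.0505 -0.0247  0.0411] yaw -121.21525385612605 tz [ 0.0023  0.0012 -1.    ] j6 15.770330391556325 e6 -0.0021563030895777047 g 0.3505796038587233
 [ 72  51  50  47  46  46  43  42  41  39  39  41  40  39  36  36  40  40
   39  39  41  41  40  39  40]
 [ 79  52  48  47  47  44  43  42  39  41  40  39  40  37  36  35  40  40
   39  40  41  41  37  40  41]
 [ 74  50  48  46  45  44  45  43  43  39  39  40  39  38  35  37  39  42
   40  40  42  38  39  42  43]
 [ 70  49  47  47  48  64  65  69  59  44  40  41  40  39  37  37  42  52
   40  41  41  40  41  41  42]
 [ 85  62  53  61  74  78  80  77  92  95  93  92  89  89  86  61  52  55
   49  63  52  47  56  51  47]
 [ 86  83  82  80  77  81  78  78  97 100  97 100  97  95  96  78  74  81
   81  78  75  77  78  78  78]
 [ 84  84  82  79  79  81  78  80 107 108  99  99  99  96 109  96  80  82
   81  75  76  79  81  78  77]
 [ 83  83  81  77  80  79  78  80  86  94  90  91  92  93  85  84  82  81
   78  76  78  79  78  79  79]
 [ 84  82  78  80  81  79  78  73  52  37  33  38  41  33  35  58  77  82
   74  76  78  80  79  78  78]]
```

Emit:
{"name": "apply_moves", "arguments": {"moves": [[[0, 0, 0.01], 0], [[0, 0, 0.008], 0], [[0, 0, 0.008], 0], [[0, 0, 0], 0]]}}

```text
time_s: 23.17
tcp_pos: [0.4876, 0.2368, 0.1732]
ee_rot: [[0.855, -0.518, -0.004], [-0.518, -0.855, -0.003], [-0.002, 0.005, -1.0]]
wrist_force: [0.6, -0.5, -1.6]
gripper_width: 0.343
gripper_force: 30.0
```

```bash
python3 avg.py
```

```text
23.47 F [ 0.0843  0.1257 -1.0927] M [ 0.0124 -0.0241  0.0105] sd 0.02393715914973049 yaw 238.81 [0.4892 0.2379 0.1762]
```

The blade is in the hole and free of force. Continuing down.

Emit:
{"name": "apply_moves", "arguments": {"moves": [[[0, 0, 0.012], 0], [[0, 0, 0.015], 0], [[0, 0, 0.015], 0], [[0, 0, 0.01], 0], [[0, 0, 0], 0]]}}

```text
time_s: 23.88
tcp_pos: [0.4878, 0.2369, 0.1218]
ee_rot: [[0.855, -0.518, -0.004], [-0.518, -0.855, -0.003], [-0.002, 0.004, -1.0]]
wrist_force: [-0.9, 0.2, -2.3]
gripper_width: 0.344
gripper_force: 30.0
```

```bash
python3 avg.py
```

```text
24.18 F [ 0.1948 -0.0694 -1.2564] M [-0.0112 -0.0142 -0.002 ] sd 0.02773546164770415 yaw 238.81 [0.4894 0.2381 0.1248]
```

Emit:
{"name": "apply_moves", "arguments": {"moves": [[[0, 0, 0.004], 0], [[0, 0, 0.003], 0], [[0, 0, 0.001], 0], [[0, 0, 0], 0], [[0, 0, 0], 0]]}}

```text
time_s: 24.6
tcp_pos: [0.4889, 0.2377, 0.116]
ee_rot: [[0.855, -0.518, 0.0], [-0.518, -0.855, -0.0], [0.0, 0.0, -1.0]]
wrist_force: [-0.8, -1.3, 1.3]
gripper_width: 0.342
gripper_force: 30.0
```

```bash
python3 avg.py
```

```text
24.9 F [-0.8129 -0.1428  1.5802] M [-0.0784  0.3854 -0.0124] sd 0.026054939522047457 yaw 238.8 [0.4889 0.2377 0.116 ]
```

The guard rests on the block at the original height. Releasing.

Emit:
{"name": "apply_moves", "arguments": {"moves": [[[0, 0, 0], 0], [[0, 0, 0], 0], [[0, 0, 0], 0], [[0, 0, 0], 0], [[0, 0, 0], 0]], "hand": 0.056}}

```text
time_s: 25.32
tcp_pos: [0.489, 0.2377, 0.1158]
ee_rot: [[0.855, -0.518, 0.0], [-0.518, -0.855, 0.0], [0.0, -0.0, -1.0]]
wrist_force: [-0.5, -0.3, 0.1]
gripper_width: 0.612
gripper_force: 0.0
```

Emit:
{"name": "apply_moves", "arguments": {"moves": [[[0, 0, -0.01], 0], [[0, 0, -0.025], 0], [[0, 0, -0.035], 0], [[0, 0, -0.04], 0], [[0, 0, -0.04], 0]]}}

```text
time_s: 25.73
tcp_pos: [0.4886, 0.2373, 0.2681]
ee_rot: [[0.855, -0.518, -0.0], [-0.518, -0.855, -0.0], [0.0, 0.0, -1.0]]
wrist_force: [0.5, 1.2, 0.2]
gripper_width: 0.64
gripper_force: 0.0
```

Emit:
{"name": "apply_moves", "arguments": {"moves": [[[0, 0, -0.02], 0], [[-0.03, -0.02, 0], 0], [[-0.03, -0.02, 0], 0], [[0, 0, 0], 0], [[0, 0, 0], 0]]}}

```text
time_s: 26.15
tcp_pos: [0.4576, 0.3042, 0.2866]
ee_rot: [[0.857, -0.516, 0.001], [-0.516, -0.857, 0.001], [0.0, -0.001, -1.0]]
wrist_force: [0.2, -0.5, -0.0]
gripper_width: 0.647
gripper_force: 0.0
```

```bash
python3 - <<'E'
from h import *
np.set_printoptions(precision=4,suppress=True)
for i in range(4):w=imaging.capture("wrist")
a=imaging.capture("scene");b=imaging.capture("side")
s=r.sense();print(s["time_s"],s["tcp_pos"],s["wrist_force"],s["gripper_width"])
for d in(a,b,w):
  print("blue top pred",proj(d,(.489,.237,.158)).round(1))
  h=cv2.cvtColor(d["frame"],cv2.COLOR_BGR2HSV);x,y=proj(d,(.489,.237,.13)).astype(int)
  m=(h[...,0]>=100)&(h[...,0]<=130)&(h[...,1]>110)&(h[...,2]>30);k=np.zeros_like(m);k[max(0,y-40):y+40,max(0,x-40):x+40]=1
  v,u=np.nonzero(m&k);print("blue",len(u),u.mean() if len(u) else 0,v.mean() if len(u) else 0, "box",u.min(),u.max(),v.min(),v.max())
for t in("panel","base","dumbbell","pushup","exerciser","collar_a"):print(t,[(q.round(1),round(k,2)) for q,k in find(a,t,2)])
print("wrist panel gap:",proj(w,(.5227,-.0264,.03)))
E
```

```text
26.45 [0.4587 0.3022 0.2859] [ 0.4765 -0.264  -0.1573] 0.6405272792634437
blue top pred [455.1 190.4]
blue 237 451.40928270042195 201.40506329113924 box 443 462 190 213
blue top pred [217.  197.8]
blue 300 218.43 212.3 box 211 225 197 225
blue top pred [380.2 152.8]
blue 454 376.55506607929516 144.73568281938327 box 359 398 131 173
panel [(array([355.3, 233.2]), 0.73)]
base [(array([321.3, 244.7]), 0.63)]
dumbbell [(array([177.2, 249.1]), 0.92)]
pushup [(array([402.4, 330.8]), 0.55)]
exerciser [(array([394.4, 190.4]), 0.81), (array([175.3, 253.3]), 0.59)]
collar_a [(array([238.6, 187.2]), 0.75), (array([495.6, 294.1]), 0.74)]
wrist panel gap: [587.7036 -35.9117]
```

```bash
python3 - <<'E'
from h import *
print(r.finish_job())
E
```

```text
the job is handed in; nothing more can be done
None
```

I handed the job in at about 26 s: the cam is tightened and the blue screwdriver is back standing in its block, but the final torque was about 0.25 N m, above the 0.17–0.23 firm range though under the 0.27 overtight limit; I judged the panel home from the torque rise alone, not from a picture.

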